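Take the grater off its keeper hook

TASK

Take the box grater off its safety hook: grip its top bar between the two prongs, draw it gently forward until the sprung keeper is pressed fully open, and with the keeper held open lift the bar up past the fixed nibs and out of the front of the hook. Then stand the grater upright, gently, on a clear part of the chopping board with its whole foot on the board and let go. Never force anything against the hook, and leave the other kitchen things where they are.

Things in the scene. Friction and masses are not known exactly. Their poses are not given: they have to be found in the camera images.
- stand: Steel hook stand, fixed. Base plate 200 x 180 x 10 mm; origin on the counter below the hook, z up, front (open, keeper side) at -x. Post at x +118..+138, 245 high. The hook head (prongs, nibs, keeper together) is clamped by eye: it sits up to 20 mm either way along x from the nominal places given below; this offset is not measured. Above 12 N on the stand is too much.
- hook (a point): Nominal hook centre, on the stand, axes as the stand; z = 240, the height of the bar's centre when hung. Two prongs along x at y = +-32 mm (8 wide, 10 thick, floor 5 below this point), from x -20 to +95, joined by a cross piece at x +89..+101. A rear wall at x = +47 ends the bar's free play, the shut keeper the front. Drawn 75 mm forward, the bar is out of the hook.
- nibs (a point): Nominal front end of the rigid nibs, one over each prong, at the height of their undersides (z = 248, top 253); they reach from here (x = -7) back past the rear wall. Lifting from rest meets them. The bar clears them only with its centre 12 mm or more in front of the hook's true centre. 20 mm of lift takes the bar over nibs and keeper; over 25 mm the grater's body meets the keeper shaft.
- keeper_front (a point): Nominal rear face (x = -7) of the shut sprung keeper: a 6 mm shaft along y, 27 below, an upright blade outside each prong (y +-37..42, top z = 252). It tips forward only, springs shut. Pressed by the bar: 3 N at first, 6 N when open (plus 2 to 4 N if the bar drags on the prongs), then a hard stop with the bar's centre about 14 mm in front of the hook's true centre.
- grater: Steel box grater, about 0.3 kg, hollow, 116 mm (its y) by 84 mm (its x) at the foot, 100 x 52 mm at the top of the body, 142 mm tall; origin at the centre of its foot, z up. Two 8 mm legs at y = +-55 carry a straight black bar above the body. Starts hanging with its bar across both prongs, bar along the stand's y, inside the closed hook, the foot 22 mm above the stand's base plate.
- grater_bar (a point): Centre of the grater's top bar: 118 mm long along the grater's y, 10 mm wide (x) and 10 mm high, 208 mm above the foot; its middle, between the prongs, is free to be gripped from above with the fingers closing along the grater's x (54 mm free between the prongs; at least 40 mm free behind the bar before the cross piece, so do not open the fingers fully).
- board: Wooden chopping board, fixed, 220 mm (x) by 260 mm (y), 20 mm thick; origin at the centre of its underside, top at z = 20. The ramekin stands on its corner at about x = +72, y = +90.
- ramekin: Small white bowl, 60 mm across, 32 mm high, on a corner of the board; origin under its centre. Leave alone.
- spice_jar: Amber glass jar, 40 mm across, 85 mm high; origin under its centre. Leave alone.
- mug: White mug, 76 mm across, 90 mm high; origin under its centre. Leave alone.
- bowl: Steel mixing bowl, 100 mm across, 50 mm high; origin under its centre. Leave alone.
- tin: Aluminium tin, 72 mm across, 100 mm high; origin under its centre. Leave alone.
- spatula: Dark wooden spatula lying on the counter; origin under its middle. Leave alone.
There are look-alikes about, which are no part of the job. Leave any blue or red look-alike of the grater alone.

How it is judged (in metres and radians):
On the way:
1. the grater is lifted out of the hook: its bar is more than 50 mm in front of the stand's origin and touches no part of the stand (x of grater_bar in the frame of stand below -0.05 m and contact force between grater and stand below 0.1 N), for 0.1 s.
At the end, for the whole second after the job is handed in: The grater stands upright (within 0.06 rad) and at rest on the chopping board, the centre of its foot within 70 mm of the board's centre along the board's x and 90 mm along its y, its foot at the board's top (within 6 mm), and released (x of grater in the frame of board between -0.07 and 0.07 m and y of grater in the frame of board between -0.09 and 0.09 m and z of grater in the frame of board between 0.016 and 0.026 m and angle between grater's own z axis and vertical below 0.06 rad and contact force between grater and board above 0.5 N and linear speed of grater below 0.02 m/s); the robot touches nothing.
It fails at once if any part of the hook stand is loaded with more than 12 N (contact force between stand and anything else above 12 N).
It fails at once if the grater is set down on the board with more than 60 N (contact force between grater and board above 60 N).
It fails at once if the grater comes down on the board too fast: over 0.35 m/s with its foot less than 40 mm above the board (x of grater in the frame of board between -0.11 and 0.11 m and y of grater in the frame of board between -0.13 and 0.13 m and z of grater in the frame of board below 0.06 m and linear speed of grater above 0.35 m/s).
It fails at once if one of the other kitchen things is moved by more than 30 mm (distance of any of ramekin, spice_jar, mug, bowl, tin, spatula from where it was at the start of the episode above 0.03 m).
It also fails if it takes over 64 s, if anything falls off the work surface, if the arm or the gripper's body presses on something with over 40 N, if the wrist force passes 120 N, or if a joint passes its speed limit or range.

ROBOT

A 7-joint arm with a two-finger parallel gripper is mounted at the origin on the work surface. World frame = base frame: x ahead of the robot, y to its left, z up, the work surface at z = 0. Lengths are in m, angles in degrees, forces in N, time in s.
With the tool pointing down it reaches from about 0.4 to 0.85 m from the base axis. Payload 4.4 kg.
Tool frame: the origin (TCP) lies between the finger pads; the fingertips stand 22 mm ahead of it and the grasp point (between the pads) lies 3 mm ahead of it; z points along the fingers, y is the line along which they close (so a half turn about z gives the same grasp; the last joint's range is limited). The gripper opens to 94 mm and grips with 3 to 60 N. Pads are 16 mm wide; open, the fingers measure 119 mm over their backs; the gripper's body (75 mm by 177 mm) begins 78 mm behind the grasp point.
Start: joints at [-78.426, 36.005, 2.206, 86.941, -1.547, 57.084, -1.146], TCP at [0.172, 0.627, 0.227] pointing down, gripper open.
Joint ranges: [-175.42, 175.42], [-21.48, 121.26], [-71.46, 75.88], [10.55, 141.38], [-63.04, 243.04], [13.31, 113.54], [-168.57, 168.57]. Speed limits (degrees/s): [147.25, 147.25, 180, 180, 180, 180, 180].

INTERFACE

Orientations are given as [roll, pitch, yaw] about the fixed x, y, z axes, in that order (R = Rz(yaw) Ry(pitch) Rx(roll)).
In Python, from plant import get_obs, grab_frame, sign_off, trace gives the robot as it stands.
- The arm moves only by the shell command python3 -m jog 'ROWS' [FORCE]. ROWS is JSON, a list of rows, each an object of numbers: "hand": the closure, from 0 (fully open) to 1 (shut); "x", "y", "z": the shift along the tool's x, y, z in units of 40 mm (1.0 is 40 mm); "ax", "ay", "az": the turn, a rotation vector about the tool's x, y, z in units of 5 degrees (1.0 is 5 degrees). A call has 1 to 8 rows; each row is the pose to reach, as a shift and turn from the pose commanded when the call began, along the tool's axes at that moment; what a row does not reach only later rows make up. A row lasts 1/8 s, in which the tool goes at most 62.5 mm and 10.7 degrees, less where a joint would pass 70% of its speed; a pose out of reach is approached as far as the arm can. A call with a gripper value outside its range is refused whole. The fingers move at their own pace and stop on an object; FORCE is the grip in N (left out, the last holds). Time passes only in rows, so rows that repeat a pose let the fingers close. It gives the time, the measured TCP pose, the force, the opening and the grip force at its end, in the units of the state.
- get_obs(): the state, without advancing time (a new reading comes with each control period).
- grab_frame(name): name is "scene" or "top" or "wrist"; returns a dict with "color" (480x640x3 uint8, red, green, blue), "K" (3x3 intrinsics, pixels), "rvec" (rotation vector, rad) and "tvec" (3), from world to camera coordinates, as OpenCV has them. Camera axes: x right, y down, z forward; pixel columns grow to the right and rows downward; lengths in m; the calibration is good to about 2 mm. A picture is of the moment at which its call begins. There is no depth.
- sign_off(): hands the job in; it is judged then, once.
Trained networks look in a picture, given as the dict that the camera call returned (one of the last four; its "shot" number tells which), for a name from the list of things; names that differ only in an ending like _2 or _b are one class to them, and where a whole thing is asked for, a point or a joint stands for the part that bears it (a point fixed in the world has none). Each returns a list of dicts, best first, with "conf" (0 to 1); they miss things now and then, are a little off and sometimes report something else, mostly with a low value. They report only what shows in the picture. A call takes as long as a camera call. They do not tell look-alikes from the thing itself.
- trace(picture, target): "pixels" (480x640 bool, what is visible of it) and "box" ([left, top, right, bottom] in pixels, round what is visible of it).
The state is a dict: "time_s": time; "qpos": joint angles; "dq": joint speeds; "effort": joint torques, N m; "ee_pos": TCP position; "ee_rot": TCP orientation; "contact_force": force on the tool from outside, world axes, zero at the start; "ft_torque": the same for the moment, N m; "gripper_width": finger opening in m; "grip_force": force on a finger pad.
Only numpy, scipy, OpenCV 4.12 (cv2) and the standard library are available. Lean on these libraries where they do the work, as an engineer would, in place of code of your own. Each camera call takes 0.05 s, during which the arm holds its last target. There are 200 camera calls.

## Working session

There is one attempt and no reset: what is moved stays moved. The work goes in short steps, Python scripts to look and compute and a shell command to move; the robot and the scene stay as the last step left them, time stands still between calls to the robot, and variables do not carry over. Pictures are saved under pics/ and viewed, at most 10 in all, crops included, and the job is handed in when it is done.

```bash
mkdir -p pics; ls
cat > h.py <<'E'
import numpy as np,cv2
from plant import *
def cam(f):
    R=cv2.Rodrigues(np.array(f["rvec"],float))[0];return np.array(f["K"],float),R,np.array(f["tvec"],float).ravel()
def proj(f,P):
    K,R,t=cam(f);p=(R@np.atleast_2d(P).T).T+t;p=p@K.T;return p[:,:2]/p[:,2:]
def onz(f,uv,z):
    K,R,t=cam(f);d=R.T@np.linalg.inv(K)@np.array([uv[0],uv[1],1.]);c=-R.T@t;return c+d*(z-c[2])/d[2]
def tri(fs,uvs):
    A=[];b=[]
    for f,uv in zip(fs,uvs):
        K,R,t=cam(f);d=R.T@np.linalg.inv(K)@np.array([uv[0],uv[1],1.]);d/=np.linalg.norm(d);M=np.eye(3)-np.outer(d,d);A.append(M);b.append(M@(-R.T@t))
    return np.linalg.lstsq(np.vstack(A),np.hstack(b),rcond=None)[0]
def save(f,n): cv2.imwrite("pics/"+n,cv2.cvtColor(f["color"],cv2.COLOR_RGB2BGR))
E
python3 - <<'E'
from h import *
import pickle
o=get_obs();print(o)
fs={n:grab_frame(n) for n in("scene","top")}
for n,f in fs.items():
    save(f,n+"0.png");K,R,t=cam(f);print(n,"cam",-R.T@t,"fx",K[0,0])
    for k in("stand","grater","board","ramekin","mug","tin","bowl","spice_jar"):
        for r in trace(f,k): print(n,k,round(r["conf"],2),r["box"], onz(f,[(r["box"][0]+r["box"][2])/2,(r["box"][1]+r["box"][3])/2],0.02).round(3))
pickle.dump(fs,open("f0.pkl","wb"))
E
```

```text
pics
{'time_s': 0.0, 'qpos': array([-78.42659869,  36.05744365,   2.202058  ,  86.99316563,
        -1.54735215,  57.08423811,  -1.14720219]), 'dq': array([-0.00263754, -0.01295985,  0.06910088,  0.05465809,  0.06656873,
       -0.09155715,  0.01227635]), 'effort': array([ 1.66914633e-04, -5.49731398e+01,  1.14332456e+00, -1.86645001e+01,
       -5.23414998e-02,  2.31687294e-02,  1.57959462e-04]), 'ee_pos': array([0.17179693, 0.62625854, 0.2265864 ]), 'ee_rot': array([-1.79894810e+02,  6.56354980e-04,  1.64655525e+02]), 'contact_force': array([ 0.47118194, -0.3853407 ,  0.7608472 ]), 'ft_torque': array([-0.03795487,  0.03143185, -0.02741366]), 'grip_force': 0.0, 'gripper_width': 0.09372423212111924}
scene cam [ 1.28199071 -0.03433664  1.28330139] fx 577.9841747275451
scene stand 0.82 [160.8, 208.1, 246.1, 323.5] [ 0.544 -0.256  0.02 ]
scene grater 0.73 [160.8, 217.7, 234.1, 285.7] [ 0.502 -0.274  0.02 ]
scene grater 0.72 [341.9, 125.6, 394.4, 201.1] [0.232 0.193 0.02 ]
scene grater 0.69 [151.0, 123.2, 206.6, 214.2] [ 0.226 -0.34   0.02 ]
scene board 0.57 [338.5, 216.9, 444.6, 297.5] 
[... 921 characters left out ...]
36.2, 231.5] [0.613 0.315 0.02 ]
top ramekin 0.2 [402.8, 221.9, 458.5, 255.6] [ 0.565 -0.284  0.02 ]
top mug 0.76 [313.6, 148.6, 347.4, 181.0] [0.791 0.011 0.02 ]
top tin 0.84 [147.0, 214.4, 183.2, 243.5] [0.591 0.502 0.02 ]
top bowl 0.93 [372.0, 145.4, 405.9, 180.6] [ 0.797 -0.166  0.02 ]
top bowl 0.74 [330.1, 193.0, 340.4, 208.9] [ 0.678 -0.003  0.02 ]
top bowl 0.53 [209.1, 209.3, 305.8, 293.2] [0.525 0.225 0.02 ]
top spice_jar 0.69 [208.8, 208.9, 304.3, 292.5] [0.527 0.227 0.02 ]
top spice_jar 0.53 [385.6, 169.8, 451.9, 267.7] [ 0.625 -0.251  0.02 ]
top spice_jar 0.53 [400.9, 218.7, 459.2, 255.0] [ 0.571 -0.283  0.02 ]
top spice_jar 0.48 [329.6, 194.5, 338.7, 210.0] [ 0.674 -0.     0.02 ]
```

View pics/scene0.png

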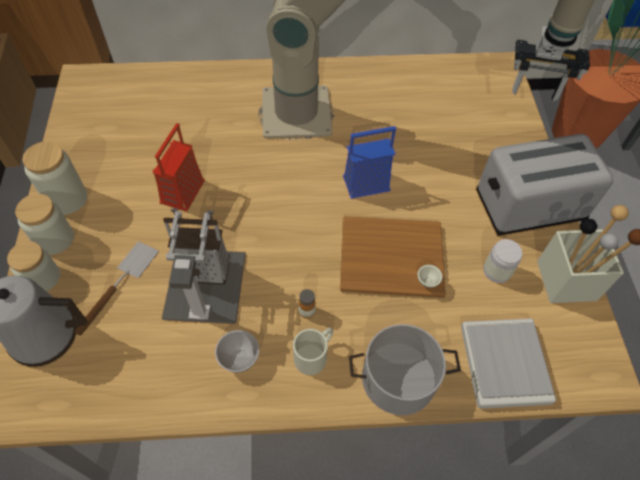

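Run:
```python
import cv2
a=cv2.imread("pics/top0.png")[130:290,200:480]
b=cv2.imread("pics/scene0.png")[190:340,140:280]
cv2.imwrite("pics/c1.png",cv2.resize(a,None,fx=2.8,fy=2.8,interpolation=cv2.INTER_CUBIC))
cv2.imwrite("pics/c2.png",cv2.resize(b,None,fx=4,fy=4,interpolation=cv2.INTER_CUBIC))
```

```text
(no output)
```

View pics/c1.png

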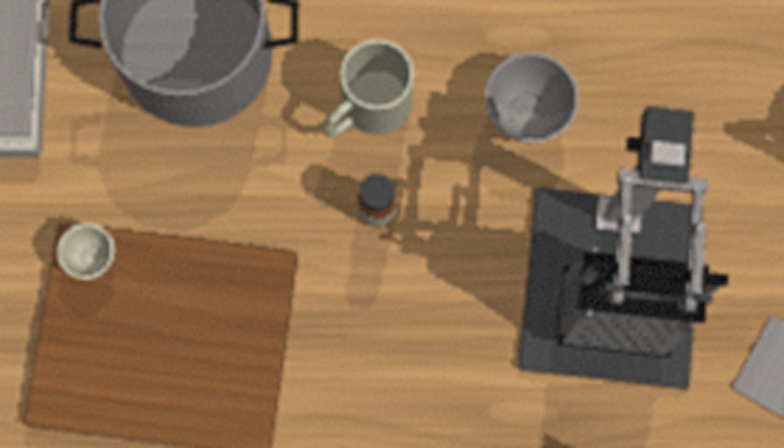

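View pics/c2.png

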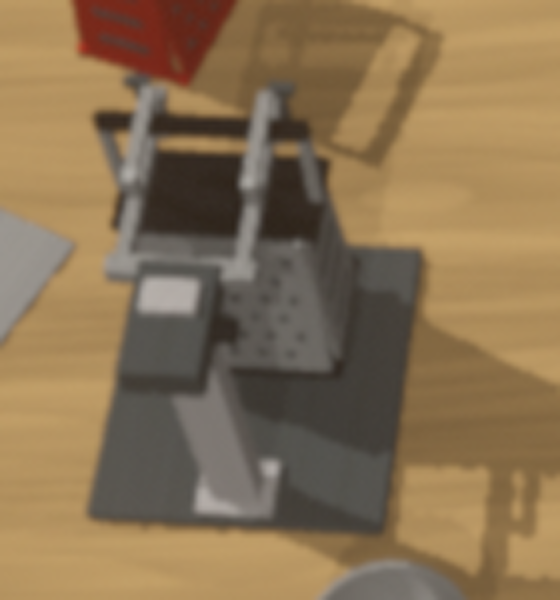

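The candidates are the red grater at scene (178,175), the blue one at (370,165), and the steel one at (200,250). Only the steel one hangs by a black bar on the hook stand, so it is the target, and crop c2 confirms this. The board's clear area is around scene (390,255), with the ramekin at (430,276).

Run:
```python
from h import *
import pickle
fs=pickle.load(open("f0.pkl","rb"));s,t=fs["scene"],fs["top"]
T=lambda p:np.array(p)/2.8+[200,130]
S=lambda p:np.array(p)/4+[140,190]
for n,f,g,L in(("top",t,T,[(537,188),(697,197),(688,387),(521,370)]),("scene",s,S,[(420,250),(383,530),(90,517)])):
    print(n,[onz(f,g(p),.01).round(3)[:2].tolist() for p in L])
print("board",[onz(t,T(p),.02).round(3)[:2].tolist() for p in[(297,252),(272,450),(25,425),(55,228)]])
print("bar scene",[onz(s,S(p),.245).round(3) for p in[(97,118),(308,128)]])
print("barR tri",tri([s,t],[S((97,120)),T((727,280))]).round(3))
print("cross",tri([s,t],[S((110,265)),T((703,184))]).round(3),tri([s,t],[S((250,268)),T((622,177))]).round(3))
```

```text
top [[0.693, -0.174], [0.684, -0.345], [0.479, -0.328], [0.496, -0.154]]
scene [[0.504, -0.154], [0.699, -0.174], [0.681, -0.349]]
board [[0.62, 0.083], [0.41, 0.106], [0.435, 0.363], [0.645, 0.342]]
bar scene [array([ 0.555, -0.307,  0.245]), array([ 0.567, -0.193,  0.245])]
barR tri [ 0.55  -0.309  0.236]
cross [ 0.639 -0.295  0.229] [ 0.645 -0.222  0.23 ]
```

```bash
cat >> h.py <<'E'
from scipy.spatial.transform import Rotation as Ro
def go(p,yaw,ref=None):
    o=get_obs();R=Ro.from_euler("xyz",o["ee_rot"],degrees=True)
    d=R.inv().apply(np.array(p)-o["ee_pos"])/.04
    T=Ro.from_euler("xyz",[180,0,yaw],degrees=True)
    r=(R.inv()*T).as_rotvec(degrees=True)/5
    print("shift",d.round(3),"turn",r.round(3))
E
python3 - <<'E'
from h import *
go([.172,.627,.42],164.6);go([.53,-.25,.42],84)
E
```

```text
shift [ 1.000e-03  4.000e-03 -4.812e+00] turn [ 0.001 -0.     0.011]
shift [-14.432 -18.771  -4.814] turn [ 0.0000e+00 -1.0000e-03  1.6131e+01]
```

```bash
python3 -m jog '[{"z":-1.6},{"z":-3.2},{"z":-4.8},{"x":-1,"y":-1.3,"z":-4.8,"az":1.1},{"x":-2,"y":-2.6,"z":-4.8,"az":2.2},{"x":-3,"y":-3.9,"z":-4.8,"az":3.3},{"x":-4,"y":-5.2,"z":-4.8,"az":4.4},{"x":-5,"y":-6.5,"z":-4.8,"az":5.5}]'; python3 -c "
from h import *
go([.53,-.25,.42],84)"
```

```text
shift [-14.432 -18.771  -4.814] turn [ 0.0000e+00 -1.0000e-03  1.6131e+01]validation failed for argument at $[0]...
```

```bash
python3 -m jog '[{"hand":0,"x":0,"y":0,"z":-1.6,"ax":0,"ay":0,"az":0},{"hand":0,"x":0,"y":0,"z":-3.2,"ax":0,"ay":0,"az":0},{"hand":0,"x":0,"y":0,"z":-4.8,"ax":0,"ay":0,"az":0},{"hand":0,"x":-1,"y":-1.3,"z":-4.8,"ax":0,"ay":0,"az":1.1},{"hand":0,"x":-2,"y":-2.6,"z":-4.8,"ax":0,"ay":0,"az":2.2},{"hand":0,"x":-3,"y":-3.9,"z":-4.8,"ax":0,"ay":0,"az":3.3},{"hand":0,"x":-4,"y":-5.2,"z":-4.8,"ax":0,"ay":0,"az":4.4},{"hand":0,"x":-5,"y":-6.5,"z":-4.8,"ax":0,"ay":0,"az":5.5}]'; python3 -c "
from h import *
go([.53,-.25,.42],84)"
```

```text
time_s: 1.9
ee_pos: [0.2907, 0.3356, 0.4197]
ee_rot: [179.9, -0.0, 137.0]
contact_force: [0.3, -0.2, 0.0]
gripper_width: 0.0942
grip_force: 0.0
shift [-14.363  -6.62   -0.016] turn [ 9.0000e-03 -7.0000e-03  1.0594e+01]
```

```bash
python3 -m jog '[{"hand":0.3,"x":-1.4,"y":-0.6,"z":0,"ax":0,"ay":0,"az":1.3},{"hand":0.3,"x":-2.8,"y":-1.2,"z":0,"ax":0,"ay":0,"az":2.6},{"hand":0.3,"x":-4.2,"y":-1.8,"z":0,"ax":0,"ay":0,"az":4},{"hand":0.3,"x":-5.6,"y":-2.4,"z":0,"ax":0,"ay":0,"az":5.3},{"hand":0.3,"x":-7,"y":-3.1,"z":0,"ax":0,"ay":0,"az":6.6},{"hand":0.3,"x":-8.4,"y":-3.7,"z":0,"ax":0,"ay":0,"az":8},{"hand":0.3,"x":-9.8,"y":-4.4,"z":0,"ax":0,"ay":0,"az":9.3},{"hand":0.3,"x":-11.2,"y":-5,"z":0,"ax":0,"ay":0,"az":10.6}]'; python3 -c "
from h import *
go([.53,-.25,.42],84)"
```

```text
time_s: 2.9
ee_pos: [0.4831, -0.1153, 0.4199]
ee_rot: [179.9, -0.0, 84.0]
contact_force: [0.4, 1.2, 0.1]
gripper_width: 0.0656
grip_force: 0.0
shift [-3.225  1.521 -0.004] turn [ 0.013 -0.009 -0.006]
```

```bash
python3 -m jog '[{"hand":0.45,"x":-1.1,"y":0.3,"z":0,"ax":0,"ay":0,"az":0},{"hand":0.45,"x":-2.2,"y":0.6,"z":0,"ax":0,"ay":0,"az":0},{"hand":0.45,"x":-3.2,"y":1,"z":0,"ax":0,"ay":0,"az":0},{"hand":0.45,"x":-3.2,"y":1,"z":0,"ax":0,"ay":0,"az":0}]'
python3 - <<'E'
from h import *
import pickle
go([.53,-.25,.42],84)
f=grab_frame("wrist");save(f,"w1.png");pickle.dump(f,open("w1.pkl","wb"))
K,R,t=cam(f);print(-R.T@t,R.round(2),K[0,0])
for k in("grater","grater_bar","stand"):
    for r in trace(f,k): print(k,round(r["conf"],2),r["box"])
E
```

```text
time_s: 3.4
ee_pos: [0.5087, -0.2485, 0.4191]
ee_rot: [-180.0, 0.1, 83.8]
contact_force: [0.6, 0.4, -0.2]
gripper_width: 0.052
grip_force: 0.0
shift [ 0.021  0.534 -0.022] turn [-0.008  0.027 -0.032]
[ 0.517271   -0.17799052  0.57678216] [[ 0.99 -0.11 -0.  ]
 [-0.1  -0.96  0.24]
 [-0.03 -0.24 -0.97]] 331.6627748270792
grater 0.77 [96.9, 230.0, 243.5, 315.2]
grater 0.55 [324.6, 167.2, 390.3, 283.3]
grater_bar 0.73 [98.6, 225.0, 241.1, 314.3]
grater_bar 0.58 [325.5, 165.4, 389.6, 279.3]
stand 0.61 [308.8, 146.8, 516.9, 272.3]
```

View pics/w1.png

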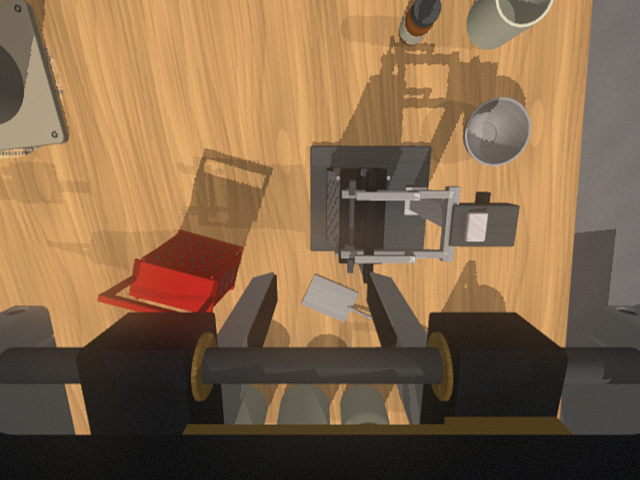

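The wrist view shows the hook at about (400,220). The black bar runs vertically near u=370, from v=168 to 280, and the keeper is near u=350. I'll enlarge it.

Run:
```python
import cv2
a=cv2.imread("pics/w1.png")[140:285,300:480]
cv2.imwrite("pics/c3.png",cv2.resize(cv2.convertScaleAbs(a,alpha=1.4,beta=25),None,fx=4.1,fy=4.1,interpolation=cv2.INTER_CUBIC))
```

```text
(no output)
```

View pics/c3.png

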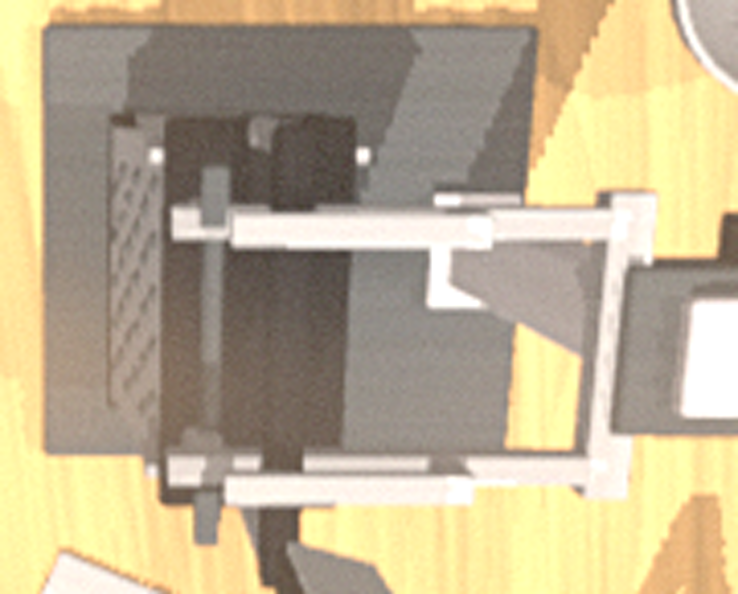

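Run:
```python
from h import *
import pickle
f=pickle.load(open("w1.pkl","rb"));C=lambda p:np.array(p)/4.1+[300,140]
for n,p,z in[("bar end low",(281,585),.24),("bar end R edge",(300,560),.245),("bar L edge",(262,585),.245),("bar top R?",(355,160),.245),("bar top L",(272,160),.245),("tip up",(171,222),.235),("tip lo",(167,470),.235),("nib up",(232,230),.253),("nib lo",(226,488),.253),("cross up",(655,215),.235),("cross lo",(628,480),.235),("blade up",(203,170),.252),("blade lo",(197,540),.252),("blade lo R",(218,540),.252),("shaft L",(204,350),.213),("body L",(163,130),.174),("bodyR",(357,130),.174),("bodyL",(163,500),.174),
 ("plate",(43,28),.01),("plate",(537,28),.01),("plate",(43,452),.01)]:
    print(n,onz(f,C(p),z).round(4)[:2])
g=f["color"].astype(int).sum(2)
for v in(175,182,185,205,220,235,245,270,277): print(v,g[v,340:402:1].tolist())
```

```text
bar end low [ 0.5537 -0.3095]
bar end R edge [ 0.5585 -0.3012]
bar L edge [ 0.5482 -0.307 ]
bar top R? [ 0.5786 -0.2015]
bar top L [ 0.5588 -0.1994]
tip up [ 0.5339 -0.2125]
tip lo [ 0.5269 -0.2764]
nib up [ 0.5472 -0.2141]
nib lo [ 0.5406 -0.2774]
cross up [ 0.654  -0.2237]
cross lo [ 0.6465 -0.292 ]
blade up [ 0.5417 -0.1995]
blade lo [ 0.5323 -0.2906]
blade lo R [ 0.5375 -0.2911]
shaft L [ 0.5407 -0.2501]
body L [ 0.537  -0.1921]
bodyR [ 0.5928 -0.1981]
bodyL [ 0.5265 -0.3035]
plate [ 0.501 -0.153]
plate [ 0.6974 -0.1741]
plate [ 0.4808 -0.3275]
175 [131, 129, 132, 126, 116, 140, 122, 140, 127, 114, 150, 115, 140, 127, 138, 118, 129, 126, 110, 97, 132, 217, 230, 201, 215, 214, 133, 119, 96, 141, 124, 131, 124, 119, 118, 114, 120, 98, 123, 110, 113, 112, 121, 109, 119, 98, 117, 209, 217, 204, 176, 181, 204, 223, 239, 236, 239, 249, 246, 245, 250, 249]
182 [150, 120, 124, 119, 124, 128, 117, 117, 127, 190, 251, 249, 251, 255, 256, 232, 140, 116, 102, 112, 109, 120, 120, 134, 127, 120, 107, 106, 128, 121, 130, 139, 115, 125, 115, 118, 101, 117, 105, 112, 105, 95, 105, 106, 101, 112, 
[... 1578 characters left out ...]
 254, 263, 264, 261, 266, 258, 255, 271, 258, 268, 268, 269, 262, 269]
270 [443, 434, 422, 419, 402, 428, 454, 282, 239, 250, 256, 249, 245, 380, 425, 427, 420, 423, 416, 453, 364, 262, 224, 144, 134, 155, 147, 143, 149, 150, 148, 130, 163, 380, 497, 492, 483, 488, 483, 468, 452, 466, 488, 495, 495, 496, 479, 476, 469, 466, 456, 456, 473, 486, 461, 460, 455, 446, 456, 472, 455, 458]
277 [419, 437, 434, 436, 424, 408, 438, 464, 460, 422, 414, 403, 441, 447, 433, 415, 413, 421, 413, 434, 457, 467, 369, 187, 118, 155, 154, 143, 133, 131, 141, 234, 275, 265, 265, 253, 268, 264, 258, 272, 255, 272, 256, 256, 261, 256, 250, 265, 279, 333, 345, 393, 469, 479, 474, 464, 457, 451, 464, 482, 474, 471]
```

Run:
```python
from h import *
go([.560,-.2495,.30],84);go([.560,-.2495,.246],84)
```

```text
shift [-0.027  1.271  2.986] turn [-0.    -0.014  0.053]
shift [-0.028  1.271  4.336] turn [-0.    -0.014  0.053]
```

```bash
python3 -m jog '[{"hand":0.68,"x":-0.03,"y":0.6,"z":0.5,"ax":0,"ay":0,"az":0},{"hand":0.68,"x":-0.03,"y":1.27,"z":1,"ax":0,"ay":0,"az":0},{"hand":0.68,"x":-0.03,"y":1.27,"z":1.8,"ax":0,"ay":0,"az":0},{"hand":0.68,"x":-0.03,"y":1.27,"z":2.6,"ax":0,"ay":0,"az":0},{"hand":0.68,"x":-0.03,"y":1.27,"z":3,"ax":0,"ay":0,"az":0},{"hand":0.68,"x":-0.03,"y":1.27,"z":3,"ax":0,"ay":0,"az":0}]' 10
python3 - <<'E'
from h import *
go([.560,-.2495,.246],84)
f=grab_frame("wrist");a=cv2.cvtColor(f["color"],cv2.COLOR_RGB2BGR)
p=proj(f,[[.560,-.2505,.245],[.5537,-.3095,.245],[.560,-.2495,.224]]);print(p)
c=p[0].astype(int);x0,y0=max(c[0]-95,0),max(c[1]-95,0)
cv2.imwrite("pics/w2.png",cv2.resize(cv2.convertScaleAbs(a[y0:y0+170,x0:x0+190],alpha=1.4,beta=25),None,fx=3.5,fy=3.5,interpolation=cv2.INTER_CUBIC));print(x0,y0)
E
```

```text
time_s: 4.35
ee_pos: [0.5597, -0.2501, 0.2991]
ee_rot: [-179.9, -0.1, 84.2]
contact_force: [0.4, 0.0, 0.0]
gripper_width: 0.0302
grip_force: 0.0
shift [0.015 0.007 1.327] turn [-0.014 -0.01   0.046]
[[320.92011966 271.19781241]
 [320.44857372 350.15301997]
 [320.8837722  260.78372445]]
225 176
```

View pics/w2.png

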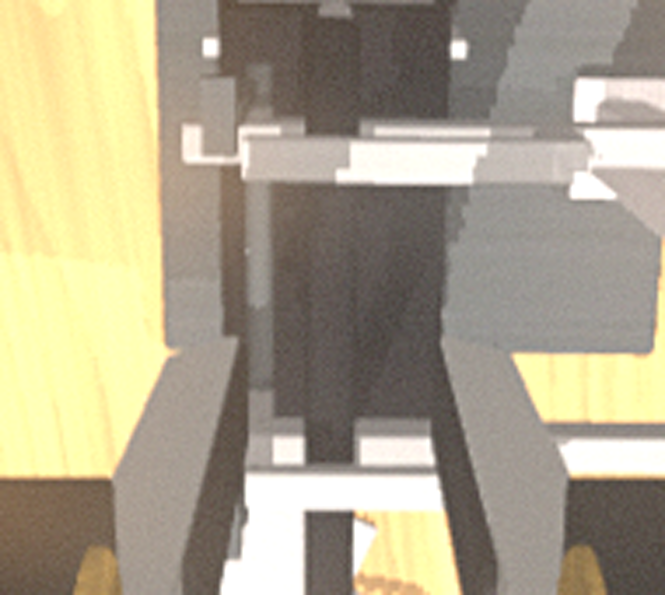

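The black bar at crop x 305–355 is centred between the fingers, and the nib front at crop x 243 puts the bar about 10 mm behind the hook centre. I can go down and grip it.

```bash
python3 -m jog '[{"hand":0.68,"x":0.01,"y":-0.02,"z":0.4,"ax":0,"ay":0,"az":0},{"hand":0.68,"x":0.01,"y":-0.02,"z":0.8,"ax":0,"ay":0,"az":0},{"hand":0.68,"x":0.01,"y":-0.02,"z":1.15,"ax":0,"ay":0,"az":0},{"hand":0.68,"x":0.01,"y":-0.02,"z":1.32,"ax":0,"ay":0,"az":0},{"hand":0.68,"x":0.01,"y":-0.02,"z":1.32,"ax":0,"ay":0,"az":0}]' 10; python3 -m jog '[{"hand":0.8,"x":0,"y":0,"z":0,"ax":0,"ay":0,"az":0},{"hand":0.88,"x":0,"y":0,"z":0,"ax":0,"ay":0,"az":0},{"hand":1,"x":0,"y":0,"z":0,"ax":0,"ay":0,"az":0},{"hand":1,"x":0,"y":0,"z":0,"ax":0,"ay":0,"az":0},{"hand":1,"x":0,"y":0,"z":0,"ax":0,"ay":0,"az":0},{"hand":1,"x":0,"y":0,"z":0,"ax":0,"ay":0,"az":0}]' 20
```

```text
time_s: 5.03
ee_pos: [0.5588, -0.2508, 0.246]
ee_rot: [-179.9, -0.0, 84.1]
contact_force: [-0.5, 0.5, -0.3]
gripper_width: 0.0304
grip_force: 0.0
time_s: 5.78
ee_pos: [0.5587, -0.251, 0.247]
ee_rot: [-180.0, -0.0, 84.1]
contact_force: [-2.5, 1.0, 5.8]
gripper_width: 0.0098
grip_force: 20.0
```

```bash
python3 -m jog '[{"hand":1,"x":0,"y":0,"z":-0.01,"ax":0,"ay":0,"az":0},{"hand":1,"x":0,"y":0,"z":-0.02,"ax":0,"ay":0,"az":0}]' 30;python3 -m jog '[{"hand":1,"x":0,"y":0,"z":-0.02,"ax":0,"ay":0,"az":0},{"hand":1,"x":0,"y":0,"z":-0.04,"ax":0,"ay":0,"az":0},{"hand":1,"x":0,"y":0,"z":-0.04,"ax":0,"ay":0,"az":0}]' 30
```

```text
time_s: 6.02
ee_pos: [0.5588, -0.251, 0.2471]
ee_rot: [-180.0, 0.0, 84.1]
contact_force: [-2.2, -0.5, -0.5]
gripper_width: 0.0098
grip_force: 30.0
time_s: 6.4
ee_pos: [0.5592, -0.2506, 0.2487]
ee_rot: [-180.0, -0.0, 84.2]
contact_force: [0.4, -0.4, -3.7]
gripper_width: 0.0095
grip_force: 30.0
```

```bash
python3 -m jog '[{"hand":1,"x":0,"y":-0.08,"z":0,"ax":0,"ay":0,"az":0},{"hand":1,"x":0,"y":-0.16,"z":0,"ax":0,"ay":0,"az":0},{"hand":1,"x":0,"y":-0.25,"z":0,"ax":0,"ay":0,"az":0},{"hand":1,"x":0,"y":-0.25,"z":0,"ax":0,"ay":0,"az":0}]';python3 -m jog '[{"hand":1,"x":0,"y":-0.05,"z":0,"ax":0,"ay":0,"az":0},{"hand":1,"x":0,"y":-0.1,"z":0,"ax":0,"ay":0,"az":0},{"hand":1,"x":0,"y":-0.1,"z":0,"ax":0,"ay":0,"az":0}]';python3 -m jog '[{"hand":1,"x":0,"y":-0.05,"z":0,"ax":0,"ay":0,"az":0},{"hand":1,"x":0,"y":-0.1,"z":0,"ax":0,"ay":0,"az":0},{"hand":1,"x":0,"y":-0.1,"z":0,"ax":0,"ay":0,"az":0}]'
```

```text
time_s: 6.9
ee_pos: [0.5486, -0.2499, 0.2492]
ee_rot: [-180.0, -0.0, 84.1]
contact_force: [-0.1, 0.2, -4.2]
gripper_width: 0.0096
grip_force: 30.0
time_s: 7.28
ee_pos: [0.5459, -0.2495, 0.2493]
ee_rot: [179.9, 0.0, 84.2]
contact_force: [3.4, -1.4, -4.1]
gripper_width: 0.0097
grip_force: 30.0
time_s: 7.65
ee_pos: [0.5415, -0.249, 0.2492]
ee_rot: [179.9, 0.0, 84.2]
contact_force: [5.8, -1.1, -5.4]
gripper_width: 0.0099
grip_force: 30.0
```

```bash
python3 -m jog '[{"hand":1,"x":0,"y":-0.04,"z":0,"ax":0,"ay":0,"az":0},{"hand":1,"x":0,"y":-0.08,"z":0,"ax":0,"ay":0,"az":0},{"hand":1,"x":0,"y":-0.08,"z":0,"ax":0,"ay":0,"az":0}]';python3 -m jog '[{"hand":1,"x":0,"y":-0.02,"z":0,"ax":0,"ay":0,"az":0},{"hand":1,"x":0,"y":-0.02,"z":0,"ax":0,"ay":0,"az":0}]'; python3 -c "
from h import *
for i in range(3): grab_frame('scene'); o=get_obs();print(o['ee_pos'].round(4),o['contact_force'].round(1))"
```

```text
time_s: 8.02
ee_pos: [0.5383, -0.2488, 0.2493]
ee_rot: [179.9, 0.0, 84.2]
contact_force: [5.6, -0.9, -4.7]
gripper_width: 0.0098
grip_force: 30.0
time_s: 8.28
ee_pos: [0.5376, -0.2487, 0.2493]
ee_rot: [179.9, 0.0, 84.2]
contact_force: [5.9, -0.2, -4.9]
gripper_width: 0.0101
grip_force: 30.0
[ 0.5377 -0.2487  0.2493] [ 4.6 -0.3 -4.6]
[ 0.5377 -0.2487  0.2493] [ 5.4 -0.5 -4.9]
[ 0.5377 -0.2487  0.2493] [ 5.   0.3 -4.6]
```

```bash
python3 -m jog '[{"hand":1,"x":0,"y":-0.02,"z":0,"ax":0,"ay":0,"az":0},{"hand":1,"x":0,"y":-0.02,"z":0,"ax":0,"ay":0,"az":0}]';python3 -m jog '[{"hand":1,"x":0,"y":-0.02,"z":0,"ax":0,"ay":0,"az":0},{"hand":1,"x":0,"y":-0.02,"z":0,"ax":0,"ay":0,"az":0}]';  python3 -c "
from h import *
for i in range(3): grab_frame('scene'); o=get_obs();print(o['ee_pos'].round(4),o['contact_force'].round(1))"
```

```text
time_s: 8.68
ee_pos: [0.5369, -0.2487, 0.2493]
ee_rot: [179.9, 0.0, 84.2]
contact_force: [5.5, -0.5, -4.4]
gripper_width: 0.0094
grip_force: 30.0
time_s: 8.93
ee_pos: [0.5363, -0.2486, 0.2494]
ee_rot: [179.9, 0.0, 84.2]
contact_force: [5.2, -1.1, -3.9]
gripper_width: 0.0095
grip_force: 30.0
[ 0.5363 -0.2486  0.2494] [ 5.3  0.4 -4.7]
[ 0.5363 -0.2486  0.2494] [ 5.4 -0.1 -4.3]
[ 0.5363 -0.2486  0.2494] [ 6.1 -0.8 -4.4]
```

```bash
python3 -m jog '[{"hand":1,"x":0,"y":-0.015,"z":0,"ax":0,"ay":0,"az":0},{"hand":1,"x":0,"y":-0.015,"z":0,"ax":0,"ay":0,"az":0}]';  python3 -c "
from h import *
for i in range(3): grab_frame('scene'); o=get_obs();print(o['ee_pos'].round(4),o['contact_force'].round(1))"; python3 -m jog '[{"hand":1,"x":0,"y":-0.015,"z":0,"ax":0,"ay":0,"az":0},{"hand":1,"x":0,"y":-0.015,"z":0,"ax":0,"ay":0,"az":0}]'; python3 -c "
from h import *
for i in range(4): grab_frame('scene'); o=get_obs();print(o['ee_pos'].round(4),o['contact_force'].round(1))"
```

```text
time_s: 9.32
ee_pos: [0.5357, -0.2486, 0.2494]
ee_rot: [179.9, 0.0, 84.2]
contact_force: [5.6, -0.3, -4.9]
gripper_width: 0.0098
grip_force: 30.0
[ 0.5358 -0.2486  0.2495] [ 6.1 -0.5 -4.9]
[ 0.5358 -0.2486  0.2494] [ 6.2  0.8 -4.3]
[ 0.5358 -0.2486  0.2494] [ 5.1 -0.6 -4.9]
time_s: 9.72
ee_pos: [0.5352, -0.2485, 0.2494]
ee_rot: [179.9, 0.0, 84.2]
contact_force: [6.5, -1.1, -4.4]
gripper_width: 0.0097
grip_force: 30.0
[ 0.5353 -0.2485  0.2495] [ 5.3 -0.5 -4.8]
[ 0.5352 -0.2485  0.2495] [ 5.4 -1.5 -4.3]
[ 0.5352 -0.2485  0.2494] [ 5.6 -0.8 -4.3]
[ 0.5353 -0.2485  0.2495] [ 5.9 -1.3 -5.5]
```

```bash
python3 -m jog '[{"hand":1,"x":0,"y":-0.012,"z":0,"ax":0,"ay":0,"az":0},{"hand":1,"x":0,"y":-0.012,"z":0,"ax":0,"ay":0,"az":0}]';  python3 -c "
from h import *
for i in range(4): grab_frame('scene'); o=get_obs();print(o['ee_pos'].round(4),o['contact_force'].round(1))"
python3 - <<'E'
from h import *
f=grab_frame("wrist");a=cv2.cvtColor(f["color"],cv2.COLOR_RGB2BGR);c=proj(f,get_obs()["ee_pos"][None])[0].astype(int);print(c)
x0,y0=c[0]-70,c[1]-120
cv2.imwrite("pics/w3.png",cv2.resize(cv2.convertScaleAbs(a[y0:y0+140,x0:x0+180],alpha=1.4,beta=25),None,fx=4.2,fy=4.2,interpolation=cv2.INTER_CUBIC))
E
```

```text
time_s: 10.18
ee_pos: [0.5348, -0.2485, 0.2495]
ee_rot: [179.9, 0.0, 84.2]
contact_force: [6.5, -0.4, -3.4]
gripper_width: 0.0099
grip_force: 30.0
[ 0.5348 -0.2485  0.2495] [ 5.7 -0.6 -4.3]
[ 0.5348 -0.2485  0.2495] [ 6.7 -1.3 -4.5]
[ 0.5348 -0.2485  0.2495] [ 5.7 -1.1 -4.3]
[ 0.5348 -0.2485  0.2495] [ 6.3 -0.4 -4.2]
[319 304]
```

View pics/w3.png

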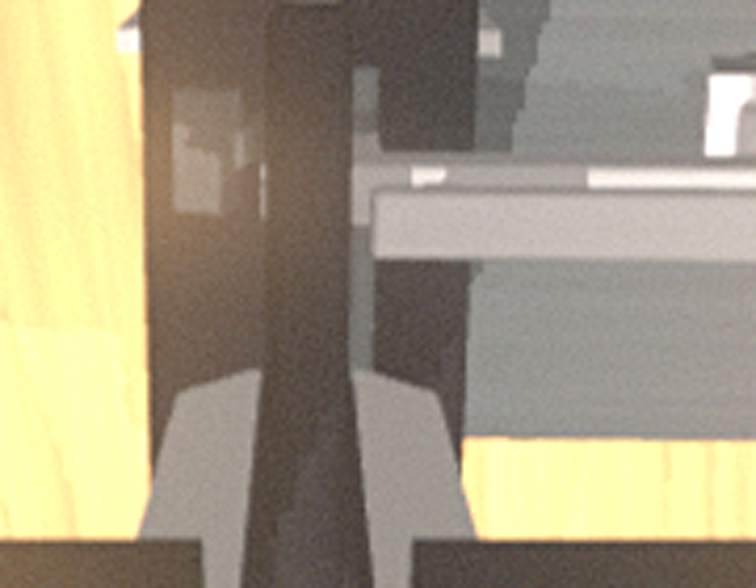

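The bar's rear edge at crop x 352 is clear of the nib front at x 373. The bar centre works out about 14 mm in front of the hook centre, so the keeper is open. I'll lift now.

```bash
python3 -m jog '[{"hand":1,"x":0,"y":0,"z":-0.04,"ax":0,"ay":0,"az":0},{"hand":1,"x":0,"y":0,"z":-0.08,"ax":0,"ay":0,"az":0},{"hand":1,"x":0,"y":0,"z":-0.08,"ax":0,"ay":0,"az":0}]';  python3 -c "
from h import *
for i in range(2): grab_frame('scene'); o=get_obs();print(o['ee_pos'].round(4),o['contact_force'].round(1))"; python3 -m jog '[{"hand":1,"x":0,"y":0,"z":-0.05,"ax":0,"ay":0,"az":0},{"hand":1,"x":0,"y":0,"z":-0.1,"ax":0,"ay":0,"az":0},{"hand":1,"x":0,"y":0,"z":-0.1,"ax":0,"ay":0,"az":0}]'
```

```text
time_s: 10.8
ee_pos: [0.5344, -0.2486, 0.2528]
ee_rot: [179.9, 0.0, 84.2]
contact_force: [3.8, -0.6, -3.0]
gripper_width: 0.0097
grip_force: 30.0
[ 0.5343 -0.2485  0.2527] [ 4.6 -0.6 -3.6]
[ 0.5341 -0.2485  0.2526] [ 4.6 -0.6 -3.6]
time_s: 11.28
ee_pos: [0.5337, -0.2484, 0.2564]
ee_rot: [-180.0, 0.0, 84.2]
contact_force: [4.0, -0.5, -3.2]
gripper_width: 0.0096
grip_force: 30.0
```

```bash
python3 -m jog '[{"hand":1,"x":0,"y":0,"z":-0.06,"ax":0,"ay":0,"az":0},{"hand":1,"x":0,"y":0,"z":-0.12,"ax":0,"ay":0,"az":0},{"hand":1,"x":0,"y":0,"z":-0.16,"ax":0,"ay":0,"az":0},{"hand":1,"x":0,"y":0,"z":-0.16,"ax":0,"ay":0,"az":0}]';python3 -m jog '[{"hand":1,"x":0,"y":0,"z":-0.06,"ax":0,"ay":0,"az":0},{"hand":1,"x":0,"y":0,"z":-0.12,"ax":0,"ay":0,"az":0},{"hand":1,"x":0,"y":0,"z":-0.15,"ax":0,"ay":0,"az":0},{"hand":1,"x":0,"y":0,"z":-0.15,"ax":0,"ay":0,"az":0}]';  python3 -c "
from h import *
for i in range(2): grab_frame('scene'); o=get_obs();print(o['ee_pos'].round(4),o['contact_force'].round(1))"
```

```text
time_s: 11.78
ee_pos: [0.5327, -0.2481, 0.2622]
ee_rot: [-179.9, -0.0, 84.1]
contact_force: [0.2, -0.9, -4.6]
gripper_width: 0.0095
grip_force: 30.0
time_s: 12.28
ee_pos: [0.5339, -0.2483, 0.2688]
ee_rot: [180.0, -0.0, 84.2]
contact_force: [-0.0, 0.2, -3.5]
gripper_width: 0.0099
grip_force: 30.0
[ 0.5338 -0.2483  0.2687] [ 0.  -0.1 -3.8]
[ 0.5338 -0.2483  0.2686] [-0.  -0.1 -2.9]
```

```bash
python3 -m jog '[{"hand":1,"x":0,"y":-0.12,"z":0,"ax":0,"ay":0,"az":0},{"hand":1,"x":0,"y":-0.25,"z":0,"ax":0,"ay":0,"az":0},{"hand":1,"x":0,"y":-0.37,"z":0,"ax":0,"ay":0,"az":0},{"hand":1,"x":0,"y":-0.5,"z":0,"ax":0,"ay":0,"az":0},{"hand":1,"x":0,"y":-0.5,"z":0,"ax":0,"ay":0,"az":0}]';python3 -m jog '[{"hand":1,"x":0,"y":-0.2,"z":0,"ax":0,"ay":0,"az":0},{"hand":1,"x":0,"y":-0.4,"z":0,"ax":0,"ay":0,"az":0},{"hand":1,"x":0,"y":-0.6,"z":0,"ax":0,"ay":0,"az":0},{"hand":1,"x":0,"y":-0.8,"z":0,"ax":0,"ay":0,"az":0},{"hand":1,"x":0,"y":-1,"z":0,"ax":0,"ay":0,"az":0},{"hand":1,"x":0,"y":-1.2,"z":0,"ax":0,"ay":0,"az":0},{"hand":1,"x":0,"y":-1.4,"z":0,"ax":0,"ay":0,"az":0},{"hand":1,"x":0,"y":-1.4,"z":0,"ax":0,"ay":0,"az":0}]'; python3 -c "
from h import *
go([.47,-.24,.36],84);go([.504,.196,.36],84)"
```

```text
time_s: 13.0
ee_pos: [0.5134, -0.2463, 0.2688]
ee_rot: [-180.0, -0.0, 84.1]
contact_force: [0.0, 0.4, -3.9]
gripper_width: 0.0097
grip_force: 30.0
time_s: 14.0
ee_pos: [0.4575, -0.2405, 0.2687]
ee_rot: [-180.0, -0.0, 84.1]
contact_force: [0.7, -0.7, -5.2]
gripper_width: 0.0091
grip_force: 30.0
shift [ 0.046  0.309 -2.282] turn [-0.005 -0.004  0.024]
shift [10.976  0.038 -2.278] turn [-0.005 -0.004  0.024]
```

```bash
python3 -m jog '[{"hand":1,"x":0,"y":0,"z":-0.4,"ax":0,"ay":0,"az":0},{"hand":1,"x":0,"y":0,"z":-0.8,"ax":0,"ay":0,"az":0},{"hand":1,"x":0,"y":0,"z":-1.2,"ax":0,"ay":0,"az":0},{"hand":1,"x":0.2,"y":0,"z":-1.5,"ax":0,"ay":0,"az":0},{"hand":1,"x":0.6,"y":0,"z":-1.5,"ax":0,"ay":0,"az":0},{"hand":1,"x":1.2,"y":0,"z":-1.5,"ax":0,"ay":0,"az":0},{"hand":1,"x":2,"y":0,"z":-1.5,"ax":0,"ay":0,"az":0},{"hand":1,"x":2.8,"y":0,"z":-1.5,"ax":0,"ay":0,"az":0}]' 40;python3 -m jog '[{"hand":1,"x":0.8,"y":0,"z":0,"ax":0,"ay":0,"az":0},{"hand":1,"x":1.6,"y":0,"z":0,"ax":0,"ay":0,"az":0},{"hand":1,"x":2.4,"y":0,"z":0,"ax":0,"ay":0,"az":0},{"hand":1,"x":3.2,"y":0,"z":0,"ax":0,"ay":0,"az":0},{"hand":1,"x":4,"y":0,"z":0,"ax":0,"ay":0,"az":0},{"hand":1,"x":4.8,"y":0,"z":0,"ax":0,"ay":0,"az":0},{"hand":1,"x":5.5,"y":0,"z":0,"ax":0,"ay":0,"az":0},{"hand":1,"x":6,"y":0,"z":0,"ax":0,"ay":0,"az":0}]';python3 -c "
from h import *
go([.504,.196,.32],84)"
```

```text
time_s: 15.0
ee_pos: [0.4692, -0.1265, 0.328]
ee_rot: [-179.9, -0.1, 84.2]
contact_force: [0.5, 0.5, -3.9]
gripper_width: 0.0097
grip_force: 40.0
time_s: 16.0
ee_pos: [0.4931, 0.1123, 0.328]
ee_rot: [-179.9, -0.0, 84.3]
contact_force: [0.3, -0.3, -2.9]
gripper_width: 0.0097
grip_force: 40.0
shift [2.108 0.064 0.202] turn [-0.02  -0.004  0.061]
```

```bash
python3 -m jog '[{"hand":1,"x":0.6,"y":0.02,"z":0,"ax":0,"ay":0,"az":0},{"hand":1,"x":1.2,"y":0.06,"z":0,"ax":0,"ay":0,"az":0},{"hand":1,"x":1.7,"y":0.06,"z":0,"ax":0,"ay":0,"az":0},{"hand":1,"x":2,"y":0.06,"z":0.2,"ax":0,"ay":0,"az":0},{"hand":1,"x":2,"y":0.06,"z":0.5,"ax":0,"ay":0,"az":0},{"hand":1,"x":2,"y":0.06,"z":0.5,"ax":0,"ay":0,"az":0}]'
python3 - <<'E'
from h import *
o=get_obs();print(o['ee_pos'],o['ee_rot'],o['time_s'])
f=grab_frame("scene");a=cv2.cvtColor(f["color"],cv2.COLOR_RGB2BGR)
print(proj(f,[o['ee_pos'],o['ee_pos']-[0,0,.214]]))
cv2.imwrite("pics/s2.png",cv2.resize(a[120:310,300:470],None,fx=3.1,fy=3.1,interpolation=cv2.INTER_CUBIC))
E
```

```text
time_s: 16.75
ee_pos: [0.5035, 0.1875, 0.3072]
ee_rot: [-179.8, 0.1, 84.1]
contact_force: [-0.8, -0.7, -3.8]
gripper_width: 0.0096
grip_force: 40.0
[0.50349753 0.1875479  0.30722958] [-1.79829488e+02  1.38009916e-01  8.40701694e+01] 16.75
[[390.97840596 174.23307366]
 [380.33793127 228.89723211]]
```

View pics/s2.png

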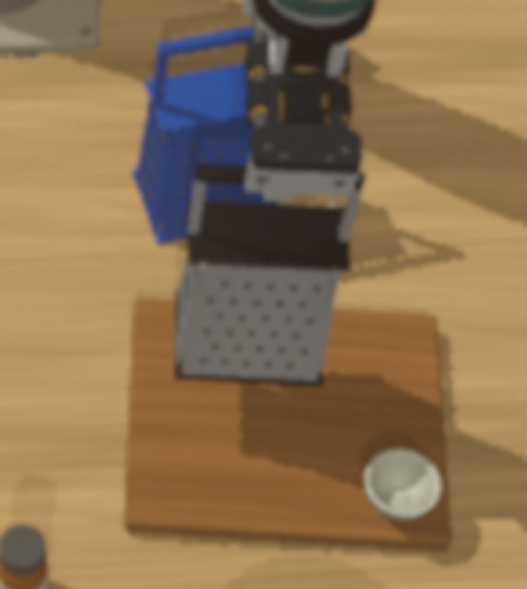

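Run:
```python
from h import *
f=grab_frame("scene");C=lambda p:np.array(p)/3.1+[300,120]
for p in[(177,378),(322,383)]: print(onz(f,C(p),.092).round(4))
print([onz(f,C(p),.02).round(3) for p in[(135,298),(437,318),(450,548),(125,530)]])
go([.507,.197,.2385],84)
```

```text
[0.5378 0.1265 0.092 ]
[0.5482 0.2401 0.092 ]
[array([0.41 , 0.108, 0.02 ]), array([0.444, 0.364, 0.02 ]), array([0.661, 0.336, 0.02 ]), array([0.632, 0.081, 0.02 ])]
shift [0.238 0.034 1.751] turn [-0.002  0.009  0.01 ]
```

```bash
python3 -m jog '[{"hand":1,"x":0.1,"y":0.03,"z":0.2,"ax":0,"ay":0,"az":0},{"hand":1,"x":0.24,"y":0.03,"z":0.45,"ax":0,"ay":0,"az":0},{"hand":1,"x":0.24,"y":0.03,"z":0.7,"ax":0,"ay":0,"az":0},{"hand":1,"x":0.24,"y":0.03,"z":0.95,"ax":0,"ay":0,"az":0},{"hand":1,"x":0.24,"y":0.03,"z":1.2,"ax":0,"ay":0,"az":0},{"hand":1,"x":0.24,"y":0.03,"z":1.4,"ax":0,"ay":0,"az":0},{"hand":1,"x":0.24,"y":0.03,"z":1.55,"ax":0,"ay":0,"az":0},{"hand":1,"x":0.24,"y":0.03,"z":1.6,"ax":0,"ay":0,"az":0}]';python3 -m jog '[{"hand":1,"x":0,"y":0,"z":0.03,"ax":0,"ay":0,"az":0},{"hand":1,"x":0,"y":0,"z":0.06,"ax":0,"ay":0,"az":0},{"hand":1,"x":0,"y":0,"z":0.09,"ax":0,"ay":0,"az":0},{"hand":1,"x":0,"y":0,"z":0.12,"ax":0,"ay":0,"az":0},{"hand":1,"x":0,"y":0,"z":0.12,"ax":0,"ay":0,"az":0}]';python3 -m jog '[{"hand":1,"x":0,"y":0,"z":0.03,"ax":0,"ay":0,"az":0},{"hand":1,"x":0,"y":0,"z":0.06,"ax":0,"ay":0,"az":0},{"hand":1,"x":0,"y":0,"z":0.06,"ax":0,"ay":0,"az":0}]'
```

```text
time_s: 17.85
ee_pos: [0.5067, 0.1983, 0.2443]
ee_rot: [-180.0, 0.0, 84.2]
contact_force: [-0.1, -0.4, -4.6]
gripper_width: 0.0095
grip_force: 40.0
time_s: 18.48
ee_pos: [0.5067, 0.1984, 0.2398]
ee_rot: [-180.0, 0.0, 84.2]
contact_force: [-0.1, -0.3, -3.5]
gripper_width: 0.0094
grip_force: 40.0
time_s: 18.85
ee_pos: [0.5067, 0.1983, 0.2373]
ee_rot: [-180.0, 0.0, 84.2]
contact_force: [0.4, 0.1, -3.4]
gripper_width: 0.0096
grip_force: 40.0
```

```bash
python3 -m jog '[{"hand":1,"x":0,"y":0,"z":0.02,"ax":0,"ay":0,"az":0},{"hand":1,"x":0,"y":0,"z":0.04,"ax":0,"ay":0,"az":0},{"hand":1,"x":0,"y":0,"z":0.04,"ax":0,"ay":0,"az":0}]';python3 -m jog '[{"hand":1,"x":0,"y":0,"z":0.02,"ax":0,"ay":0,"az":0},{"hand":1,"x":0,"y":0,"z":0.03,"ax":0,"ay":0,"az":0},{"hand":1,"x":0,"y":0,"z":0.03,"ax":0,"ay":0,"az":0}]'
```

```text
time_s: 19.23
ee_pos: [0.5067, 0.1984, 0.2358]
ee_rot: [-180.0, 0.0, 84.2]
contact_force: [-0.3, 0.7, -4.3]
gripper_width: 0.0096
grip_force: 40.0
time_s: 19.6
ee_pos: [0.507, 0.1984, 0.2352]
ee_rot: [180.0, -0.0, 84.2]
contact_force: [-1.9, -1.2, 1.9]
gripper_width: 0.0096
grip_force: 40.0
```

```bash
python3 -m jog '[{"hand":1,"x":0,"y":0,"z":0.01,"ax":0,"ay":0,"az":0},{"hand":1,"x":0,"y":0,"z":0.01,"ax":0,"ay":0,"az":0}]' 4; python3 -m jog '[{"hand":0.85,"x":0,"y":0,"z":0,"ax":0,"ay":0,"az":0},{"hand":0.75,"x":0,"y":0,"z":0,"ax":0,"ay":0,"az":0},{"hand":0.65,"x":0,"y":0,"z":0,"ax":0,"ay":0,"az":0},{"hand":0.65,"x":0,"y":0,"z":0,"ax":0,"ay":0,"az":0}]'; python3 -m jog '[{"hand":0.65,"x":0,"y":0,"z":-0.2,"ax":0,"ay":0,"az":0},{"hand":0.65,"x":0,"y":0,"z":-0.6,"ax":0,"ay":0,"az":0},{"hand":0.65,"x":0,"y":0,"z":-1.2,"ax":0,"ay":0,"az":0},{"hand":0.65,"x":0,"y":0,"z":-2,"ax":0,"ay":0,"az":0},{"hand":0.65,"x":0,"y":0,"z":-2.8,"ax":0,"ay":0,"az":0},{"hand":0.65,"x":0,"y":0,"z":-2.8,"ax":0,"ay":0,"az":0},{"hand":0.65,"x":0,"y":0,"z":-2.8,"ax":0,"ay":0,"az":0}]';python3 - <<'E'
from h import *
f=grab_frame("scene");a=cv2.cvtColor(f["color"],cv2.COLOR_RGB2BGR)
cv2.imwrite("pics/s3.png",cv2.resize(a[100:330,140:480],None,fx=2.3,fy=2.3,interpolation=cv2.INTER_CUBIC))
E
```

```text
time_s: 19.85
ee_pos: [0.5071, 0.1984, 0.235]
ee_rot: [180.0, -0.0, 84.1]
contact_force: [-1.7, 0.5, 4.7]
gripper_width: 0.0099
grip_force: 4.0
time_s: 20.35
ee_pos: [0.5068, 0.1984, 0.2342]
ee_rot: [180.0, 0.0, 84.2]
contact_force: [-0.2, -0.5, 0.3]
gripper_width: 0.0326
grip_force: 0.0
time_s: 21.22
ee_pos: [0.5064, 0.1984, 0.3462]
ee_rot: [-180.0, -0.0, 84.2]
contact_force: [-0.1, -0.3, -0.5]
gripper_width: 0.0331
grip_force: 0.0
```

View pics/s3.png

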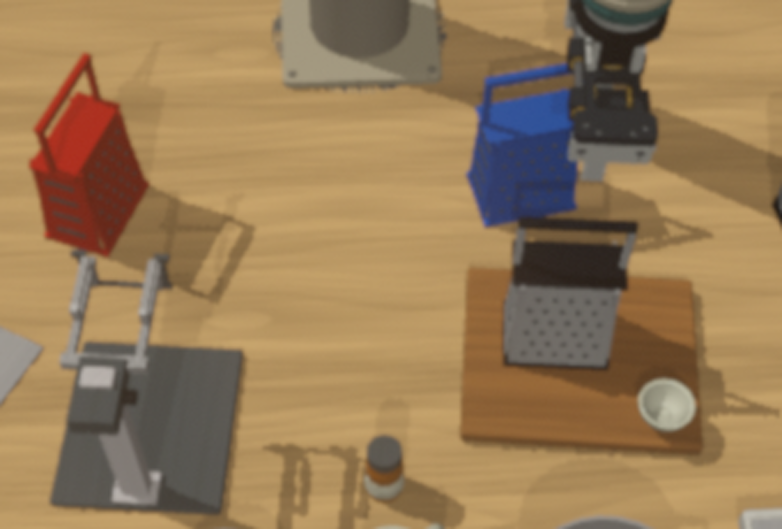

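The grater stands upright on the board at crop (565,300). It is clear of the ramekin at (667,405), the fingers are well above it, and the hook is empty.

```bash
python3 -c "
from plant import sign_off
print(sign_off())"
```

```text
the job is handed in; nothing more can be done
None
```

The grater is off the hook and standing upright, released, on a clear part of the chopping board; the job was handed in at about 21 s of the 64 s allowed, and the sign-off returned no verdict.

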